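# Shut the evidence jar in the latched holding bay

## Task

Slide the glass evidence jar upright to the back wall of the holding bay. Then swing the gate shut, pressing the thumb plate so that the latch bar lifts over its catch, and let the bar drop down behind the catch so that the gate is held shut. Leave the other things on the desk where they are.

Things in the scene. Friction and masses are not known exactly. Their poses are not given: they have to be found in the camera images.
- bay: evidence holding bay, fixed to the desk: open-topped pen of grey sheet metal, no floor, walls 85 mm high. Origin on the desk at the centre of its mouth; +x runs into the bay, +y to the hinge side. Inside 216 mm wide (y -108 to 108), 200 mm between the gate posts (95 mm high, at y = +116 and -112); inner face of the back wall at x = 152 mm.
- hinge (a point): point on the desk on the gate's upright hinge axis, at (0, 105, 0) mm in the bay's frame
- gate (a joint): gate angle in rad: 0 shut (stop), growing as it swings out of the bay, up to 2.1; stays where left. Grey panel 8 to 200 mm from the hinge axis, 8 mm thick (centred on the axis), z 12 to 95 mm. At angle t a point r along the gate is at hinge + r*(-sin t, -cos t) in the bay's x, y; its outer face looks along (-cos t, sin t).
- latch (a joint): latch bar angle in rad: 0 down (level, where its weight takes it), growing as its free end rises, up to 0.45 (stop). Steel bar 8 x 16 mm along the gate's outer face, 14 mm out from the gate's mid-plane, pivoted 150 mm from the hinge axis at z 68 mm; the free end sticks out past the gate's free edge. From 0.2 rad it clears the catch.
- thumb_plate (a point): centre of the top of the thumb plate, a level steel plate on the bar's tail: 72 to 118 mm from the hinge axis, 6 to 44 mm out from the gate's mid-plane, top at z 71.5 mm with the bar down. Pressed down 13 to 22 mm (about 2 N) it raises the free end clear of the catch. The gate's panel stands 23 mm above it close behind it: push there to shut the gate.
- bar_ball (a point): centre of the 22 mm steel ball on the bar's free end, 256 mm from the hinge axis, 68 mm above the desk when the bar is down
- catch_top (a point): centre of the top of the catch, a square-faced upright steel lug on the latch post, 8 mm (x) by 20 mm (y), top at z 72 mm, at (-25, -122) mm in the bay's frame. A lowered bar stops against its outer face (gate about 0.09 rad open); with the gate shut and the bar down the bar lies behind it, 3 mm of play.
- jar_center (a point): centre (half-way up) of the glass evidence jar with a steel lid, 72 mm in diameter, 85 mm high, about 0.28 kg, standing upright in or just outside the bay's mouth
- tape_big: kraft tape roll lying flat, 104 mm across, 48 mm high; bystander, origin under its centre
- tape_small: white tape roll lying flat, 68 mm across, 25 mm high; bystander, origin under its centre
- stamp: black self-inking stamp, 75 x 42 mm, 78 mm high; bystander, origin under its centre
- powder_pot: open black powder pot, 60 mm across, 28 mm high; bystander, origin under its centre
- brush: flat brush lying on the desk, 170 mm long; bystander, origin under its centre
- sample_pot: small white plastic pot, 44 mm across, 45 mm high; bystander, origin under its centre
- car_key: black car key lying flat, about 80 x 34 x 12 mm; bystander, origin under its centre
- note_block: paper note block 76 x 76 x 30 mm; bystander, origin under its centre
Mind the look-alikes: they are no part of the job. Of the things that look like the part that bears jar_center, the middle-sized one is meant.

How it is judged (in metres and radians):
On the way, in this order (a step that is already met when the one before it is completed fails the run):
1. the jar stands upright at the back of the bay while the gate is still open (x of jar_center in the frame of bay above 0.092 m and y of jar_center in the frame of bay between -0.085 and 0.085 m and angle between jar_center's own z axis and vertical below 0.1 rad and height (world z) of jar_center below 0.06 m and value of joint gate above 0.3 rad), for 0.2 s.
2. the latch bar is raised (over 0.15 rad) with the gate nearly shut (under 0.15 rad) (value of joint latch above 0.15 rad and value of joint gate below 0.15 rad), for 0.05 s.
At the end, for the whole second after the job is handed in: the gate is shut (under 0.03 rad) with the latch bar down (under 0.06 rad) behind its catch; the jar stands upright (within 0.1 rad) on the desk in the bay, its axis at least 92 mm in from the mouth (within about 24 mm of touching the back wall) (x of jar_center in the frame of bay above 0.092 m and y of jar_center in the frame of bay between -0.085 and 0.085 m and angle between jar_center's own z axis and vertical below 0.1 rad and height (world z) of jar_center below 0.06 m and velocity of joint latch below 0.05 rad/s and value of joint gate below 0.03 rad and value of joint latch below 0.06 rad).
It fails at once if the jar is tipped by more than 0.4 rad (angle between jar_center's own z axis and vertical above 0.4 rad).
It fails at once if a bystander is moved by more than 30 mm (distance of any of tape_big, tape_small, stamp, powder_pot, brush, sample_pot, car_key, note_block from where it was at the start of the episode above 0.03 m).
It also fails if it takes over 53 s, if anything falls off the work surface, if the arm or the gripper's body presses on something with over 40 N, if the wrist force passes 120 N, or if a joint passes its speed limit or range.

## Robot

A 6-joint arm with a two-finger parallel gripper is mounted at the origin on the work surface. World frame = base frame: x ahead of the robot, y to its left, z up, the work surface at z = 0. Lengths are in mm, angles in rad, forces in N, time in s.
With the tool pointing down it reaches from about 275 to 825 mm from the base axis. Payload 4.9 kg.
Tool frame: the origin (TCP) lies between the finger pads; the fingertips stand 14 mm ahead of it and the grasp point (between the pads) lies 5 mm behind it; z points along the fingers, y is the line along which they close (so a half turn about z gives the same grasp; the last joint's range is limited). The gripper opens to 85 mm and grips with 20 to 120 N. Pads are 22 mm wide; open, the fingers measure 114 mm over their backs; the gripper's body (76 mm by 85 mm) begins 54 mm behind the grasp point. The pads swing forward as they close: fully open they stand 13 mm farther back than shut.
Start: joints at [1.018, 0.326, -0.193, 1.052, 0, 1.437], TCP at [223.662, 502.488, 245.281] pointing down, gripper open.
Joint ranges: [-2.65, 2.65], [-0.97, 1.79], [-1.3, 1.35], [-1.93, 2.1], [-1.47, 1.37], [-3.14, 3.14]. Speed limits (rad/s): [2.57, 2.57, 3.14, 3.14, 3.14, 3.14].

## Interface

Orientations are given as a 3x3 rotation matrix whose columns are the frame's x, y, z axes.
In Python, from station import telemetry, imaging, order gives the robot as it stands. The module is installed in compiled form; this text tells all that it offers.
- The arm moves only by the shell command python3 -m jog 'ROWS' [FORCE]. ROWS is JSON, a list of rows, each an object of numbers: "dx", "dy", "dz": the shift along the tool's x, y, z in units of 25 mm (1.0 is 25 mm); "ax", "ay", "az": the turn, a rotation vector about the tool's x, y, z in units of 0.1 rad (1.0 is 0.1 rad); "claw": the opening, from 0 (shut) to 1 (fully open). In form: [{"dx": .., "dy": .., "dz": .., "ax": .., "ay": .., "az": .., "claw": ..}, ...]. A call has 1 to 8 rows; each row shifts and turns the commanded pose from where the row before left it, along the tool's axes as they then stand; what a row does not reach is not made up. A row lasts 1/12 s, in which the tool goes at most 41.7 mm and 7.16 degrees, less where a joint would pass 70% of its speed; a pose out of reach is approached as far as the arm can. A call with a number of a shift or a turn outside -1 to 1 is refused whole. A call with a gripper value outside its range is refused whole. The fingers move at their own pace and stop on an object; FORCE is the grip in N (left out, the last holds). Time passes only in rows, so rows that do not move let the fingers close. It gives the time, the measured TCP pose, the force, the opening and the grip force at its end, in the units of the state.
- telemetry.observe(): the state, without advancing time (a new reading comes with each control period).
- imaging.grab_frame(name): name is "scene" or "top" or "wrist"; returns the picture (384x512x3 uint8, red, green, blue); there is no depth.
- imaging.get_calibration(name): a dict with "intrinsics" (3x3 intrinsics, pixels), "rvec" (rotation vector, rad) and "tvec" (3), from world to camera coordinates, as OpenCV has them. Camera axes: x right, y down, z forward; pixel columns grow to the right and rows downward; lengths in mm; the calibration is good to about 2 mm. A picture is of the moment at which its call begins: read the wrist's pose just before it. get_calibration takes no time and is no camera call; for the wrist camera it gives the pose at the moment of the call.
- order.sign_off(): hands the job in; it is judged then, once.
The state is a dict: "t": time; "joint_pos": joint angles; "qvel": joint speeds; "effort": joint torques, N m; "ee_pos": TCP position; "ee_rot": TCP orientation; "contact_force": force on the tool from outside, world axes, zero at the start; "torque": the same for the moment, N m; "grip_width": finger opening in mm; "grip_force": force on a finger pad.
Only numpy, scipy, OpenCV 4.12 (cv2) and the standard library are available. Lean on these libraries where they do the work, as an engineer would, in place of code of your own. Each camera call takes 0.05 s, during which the arm holds its last target. There are 200 camera calls.

## Working session

There is one attempt and no reset: what is moved stays moved. The work goes in short steps, Python scripts to look and compute and a shell command to move; the robot and the scene stay as the last step left them, time stands still between calls to the robot, and variables do not carry over. Pictures are saved under pics/ and viewed, at most 11 in all, crops included, and the job is handed in when it is done.

```bash
mkdir -p pics; cat > h.py <<'E'
import numpy as np, cv2
from station import telemetry, imaging, order
def cal(n):
    c=imaging.get_calibration(n); return np.array(c["intrinsics"],float),cv2.Rodrigues(np.array(c["rvec"],float))[0],np.array(c["tvec"],float).ravel()
def ray(n,u,v,z,c=None):
    K,R,t=c or cal(n); d=R.T@np.linalg.inv(K)@[u,v,1]; o=-R.T@t
    return o+d*(z-o[2])/d[2]
def proj(n,P,c=None):
    K,R,t=c or cal(n); p=K@(R@np.array(P,float)+t); return p[:2]/p[2]
def grab(n,f):
    im=cv2.cvtColor(imaging.grab_frame(n),cv2.COLOR_RGB2BGR); cv2.imwrite(f,im); return im
E
python3 - <<'E'
from h import *
a=grab("top","pics/top0.png");b=grab("scene","pics/sc0.png")
for n in("top","scene"):
    K,R,t=cal(n);print(n,K.tolist(),(-R.T@t).round(),R.round(2).tolist())
s=telemetry.observe();print(s["t"],s["ee_pos"],np.round(s["ee_rot"],3).tolist())
E
```

```text
top [[370.11258326125204, 0.0, 254.95682796839722], [0.0, 370.11258326125204, 187.95723005307298], [0.0, 0.0, 1.0]] [439.  -7. 994.] [[0.03, -1.0, 0.0], [-0.99, -0.03, -0.15], [0.15, -0.0, -0.99]]
scene [[435.98016029067054, 0.0, 251.8628334775355], [0.0, 435.98016029067054, 190.62410956486636], [0.0, 0.0, 1.0]] [1053.  846. 1055.] [[-0.86, 0.51, -0.01], [0.37, 0.61, -0.7], [-0.35, -0.6, -0.72]]
0.1 [223.37151077 502.05463872 244.59853199] [[-0.914, 0.407, -0.001], [0.407, 0.914, -0.001], [0.0, -0.002, -1.0]]
```

View pics/top0.png

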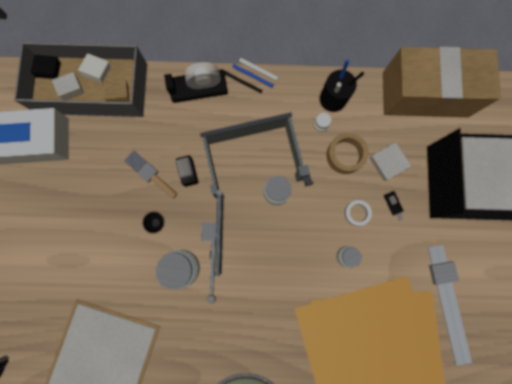

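View pics/sc0.png

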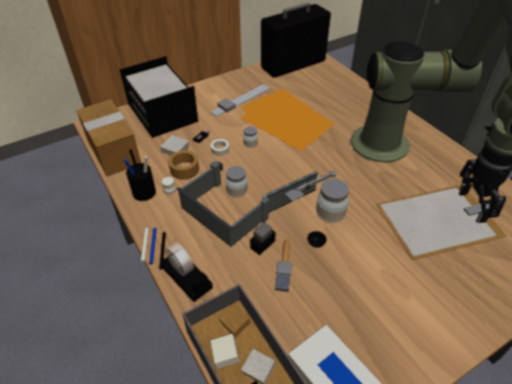

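Top view candidates for the jar: large (176,269), medium (278,190) in the mouth, small (349,257). By size I choose the medium one. The gate hangs from the hinge near (217,192), with its plate at (209,231) and ball at (212,299). I'll check this in one close crop.

```bash
python3 - <<'E'
import cv2
a=cv2.imread("pics/top0.png")[100:310,150:330]
cv2.imwrite("pics/c1.png",cv2.resize(a,None,fx=2.85,fy=2.85,interpolation=cv2.INTER_CUBIC)) 
E
```

```text
(no output)
```

View pics/c1.png

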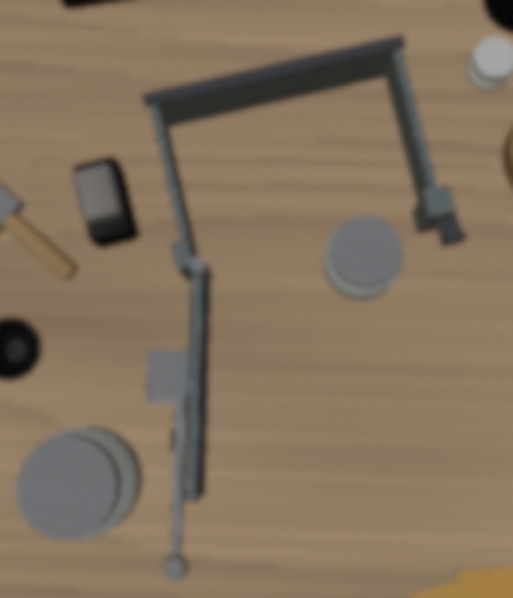

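The crop confirms the medium jar (lid at crop (364,252)) near the latch post. The posts are at (184,254) and (436,199), the gate's free top end at (194,495), the ball at (174,567) and the plate at (167,376).

```bash
cat >> h.py <<'E'
def c2p(u,v): return u/2.85+150-.3,v/2.85+100-.3
E
python3 - <<'E'
from h import *
c=cal("top")
P={k:ray("top",*c2p(u,v),z,c) for k,u,v,z in [("bl",146,97,85),("br",402,38,85),("pl",184,252,95),("pr",437,199,95),("hk",199,265,95),("gend",194,496,95),("jar",364,252,85),("ball",174,567,68),("plate",167,376,71.5)]}
for k,v in P.items(): print(k,v.round(1))
d=P["pl"]-P["pr"]; print("post dist",np.linalg.norm(d[:2])); y=d[:2]/np.linalg.norm(d[:2])
d2=(P["bl"]-P["br"])[:2]; print("ang",np.degrees(np.arctan2(*d[1::-1])),np.degrees(np.arctan2(d2[1],d2[0])),np.linalg.norm(d2))
th=np.arctan2(-y[0],y[1]);print("yaw",th)
ex=np.array([np.cos(th),np.sin(th)]);ey=np.array([-np.sin(th),np.cos(th)])
o=P["pr"][:2]+112*ey; o2=P["pl"][:2]-116*ey;print(o,o2)
o=(o+o2)/2
for k,v in P.items(): q=v[:2]-o; print(k,(q@ex).round(1),(q@ey).round(1))
h=o+105*ey
q=P["ball"][:2]-h; print("hinge",h,"ballr",np.hypot(*q))
E
```

```text
bl [710.9 133.2  85. ]
br [772.5 -94.   85. ]
pl [571.   92.1  95. ]
pr [ 623.8 -125.5   95. ]
hk [560.   78.7  95. ]
gend [366.   74.7  95. ]
jar [576.9 -63.6  85. ]
ball [304.5  91.6  68. ]
plate [465.2 104.6  71.5]
post dist 223.92397352649525
ang 103.64918760660204 105.16401304792957 235.46316481772948
yaw 0.23822326395760998
[597.37146828 -16.64716588] [598.3333145  -20.60808038]
bl 145.7 120.9
br 151.9 -114.5
pl -0.0 114.0
pr -0.0 -110.0
hk -13.8 103.5
gend -203.3 145.4
jar -30.9 -38.7
ball -259.1 176.3
plate -99.8 151.1
hinge [573.07486509  83.40704838] ballr 268.74250301397154
```

```bash
python3 -m jog '[{"az":-1,"claw":0.5},{"az":-1},{"az":-1},{"az":-1},{"az":-1},{"az":-1},{"az":-0.7},{}]' | tail -c 700
python3 -m jog '[{"dy":-1},{"dy":-1},{"dy":-1},{"dy":-1},{"dy":-1},{"dy":-1},{"dy":-1},{"dy":-1}]' >/dev/null
python3 -m jog '[{"dy":-1,"dx":-0.5},{"dy":-1,"dx":-0.5},{"dy":-1,"dx":-0.5},{"dy":-1,"dx":-0.5},{"dy":-1,"dx":-0.5},{"dy":-1,"dx":-0.5},{"dy":-1,"dx":-0.5},{"dy":-1,"dx":-0.5}]' | tail -c 700
```

```text
schema error: expected keys dx, dy, dz, ax, ay, az, claw
schema error: expected keys dx, dy, dz, ax, ay, az, claw
schema error: expected keys dx, dy, dz, ax, ay, az, claw
```

All keys are required in each row.

```bash
python3 -m jog '[{"dx":0,"dy":0,"dz":0,"ax":0,"ay":0,"az":-1,"claw":0.5},{"dx":0,"dy":0,"dz":0,"ax":0,"ay":0,"az":-1,"claw":0.5},{"dx":0,"dy":0,"dz":0,"ax":0,"ay":0,"az":-1,"claw":0.5},{"dx":0,"dy":0,"dz":0,"ax":0,"ay":0,"az":-1,"claw":0.5},{"dx":0,"dy":0,"dz":0,"ax":0,"ay":0,"az":-1,"claw":0.5},{"dx":0,"dy":0,"dz":0,"ax":0,"ay":0,"az":-1,"claw":0.5},{"dx":0,"dy":0,"dz":0,"ax":0,"ay":0,"az":-0.7,"claw":0.5},{"dx":0,"dy":0,"dz":0,"ax":0,"ay":0,"az":0,"claw":0.5}]' | tail -c 700
python3 -m jog '[{"dx":0,"dy":-1,"dz":0,"ax":0,"ay":0,"az":0,"claw":0.5},{"dx":0,"dy":-1,"dz":0,"ax":0,"ay":0,"az":0,"claw":0.5},{"dx":0,"dy":-1,"dz":0,"ax":0,"ay":0,"az":0,"claw":0.5},{"dx":0,"dy":-1,"dz":0,"ax":0,"ay":0,"az":0,"claw":0.5},{"dx":0,"dy":-1,"dz":0,"ax":0,"ay":0,"az":0,"claw":0.5},{"dx":0,"dy":-1,"dz":0,"ax":0,"ay":0,"az":0,"claw":0.5},{"dx":0,"dy":-1,"dz":0,"ax":0,"ay":0,"az":0,"claw":0.5},{"dx":0,"dy":-1,"dz":0,"ax":0,"ay":0,"az":0,"claw":0.5}]' | tail -c 700
```

```text
t: 0.77
ee_pos: [223.5, 502.2, 244.8]
ee_rot: [[-0.968, -0.25, -0.001], [-0.25, 0.968, -0.001], [0.001, -0.001, -1.0]]
contact_force: [-0.0, -0.7, -0.0]
grip_width: 42.4
grip_force: 0.0
t: 1.43
ee_pos: [273.3, 307.5, 245.1]
ee_rot: [[-0.969, -0.247, -0.0], [-0.247, 0.969, -0.0], [0.0, -0.0, -1.0]]
contact_force: [1.0, -0.1, -0.3]
grip_width: 42.4
grip_force: 0.0
```

```bash
python3 -m jog '[{"dx":0,"dy":-1,"dz":0,"ax":0,"ay":0,"az":0,"claw":0.5},{"dx":-0.5,"dy":-1,"dz":0,"ax":0,"ay":0,"az":0,"claw":0.5},{"dx":-0.5,"dy":-1,"dz":0,"ax":0,"ay":0,"az":0,"claw":0.5},{"dx":-0.5,"dy":-1,"dz":0,"ax":0,"ay":0,"az":0,"claw":0.5},{"dx":-0.5,"dy":-1,"dz":0,"ax":0,"ay":0,"az":0,"claw":0.5},{"dx":-0.5,"dy":-1,"dz":0,"ax":0,"ay":0,"az":0,"claw":0.5},{"dx":-0.5,"dy":-1,"dz":0,"ax":0,"ay":0,"az":0,"claw":0.5},{"dx":-0.5,"dy":-1,"dz":0,"ax":0,"ay":0,"az":0,"claw":0.5}]' >/dev/null
python3 -m jog '[{"dx":-0.5,"dy":-1,"dz":0,"ax":0,"ay":0,"az":0,"claw":0.5},{"dx":-0.5,"dy":-1,"dz":0,"ax":0,"ay":0,"az":0,"claw":0.5},{"dx":-0.5,"dy":-1,"dz":0,"ax":0,"ay":0,"az":0,"claw":0.5},{"dx":0,"dy":-1,"dz":0,"ax":0,"ay":0,"az":0,"claw":0.5},{"dx":0,"dy":-1,"dz":0,"ax":0,"ay":0,"az":0,"claw":0.5},{"dx":0,"dy":-1,"dz":0,"ax":0,"ay":0,"az":0,"claw":0.5},{"dx":0,"dy":-1,"dz":0,"ax":0,"ay":0,"az":0,"claw":0.5},{"dx":0,"dy":-1,"dz":0,"ax":0,"ay":0,"az":0,"claw":0.5}]'
python3 -m jog '[{"dx":0,"dy":-1,"dz":0,"ax":0,"ay":0,"az":0,"claw":0.5},{"dx":0,"dy":-0.4,"dz":0,"ax":0,"ay":0,"az":0,"claw":0.5},{"dx":0,"dy":0,"dz":0,"ax":0,"ay":0,"az":0,"claw":0.5}]'
python3 - <<'E'
from h import *
grab("wrist","pics/w1.png")
K,R,t=cal("wrist");print((-R.T@t).round())
E
```

```text
t: 2.77
ee_pos: [493.8, -48.8, 245.0]
ee_rot: [[-0.969, -0.246, -0.001], [-0.246, 0.969, 0.0], [0.0, 0.0, -1.0]]
contact_force: [-0.3, -0.4, -0.9]
grip_width: 42.6
grip_force: 0.0
t: 3.02
ee_pos: [502.9, -83.3, 244.9]
ee_rot: [[-0.97, -0.244, -0.0], [-0.244, 0.97, -0.0], [0.0, -0.0, -1.0]]
contact_force: [-0.0, -0.0, -0.1]
grip_width: 42.6
grip_force: 0.0
[ 431. -101.  374.]
```

View pics/w1.png

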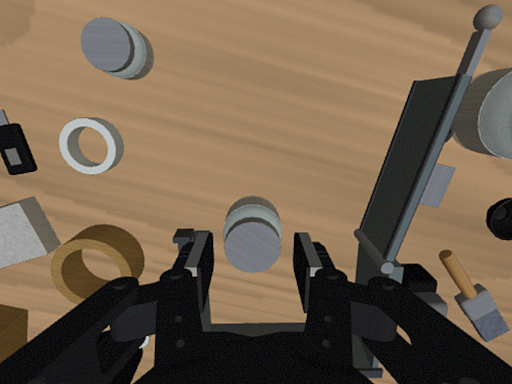

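Wrist view: the jar lid is centred at (252,246), midway between the fingers. The ball is at (487,18), the plate at (438,185), the hinge cap at (388,268), and the gate's top outer end at about (468,77).

```bash
python3 - <<'E'
from h import *
c=cal("wrist")
for k,u,v,z in [("jar",252,246,85),("ball",487,18,68),("plate",438,185,71.5),("hk",388,268,97),("gend",464,77,95),("catch",184,236,72)]:
    p=ray("wrist",u,v,z,c); q=p[:2]-[588,-21]; yaw=.25; print(k,p.round(1),(q@[np.cos(yaw),np.sin(yaw)]).round(1),(q@[-np.sin(yaw),np.cos(yaw)]).round(1))
E
```

```text
jar [576.4 -65.2  85. ] -22.2 -40.0
ball [303.8  91.4  68. ] -247.5 179.2
plate [463.5 112.9  71.5] -87.5 160.6
hk [559.9  81.9  97. ] -1.8 106.7
gend [362.7  76.4  95. ] -194.1 150.1
catch [ 589.7 -141.4   72. ] -28.2 -117.1
```

```bash
python3 -m jog '[{"dx":0,"dy":0,"dz":1,"ax":0,"ay":0,"az":0,"claw":0.5},{"dx":0,"dy":0,"dz":1,"ax":0,"ay":0,"az":0,"claw":0.5},{"dx":0,"dy":0,"dz":1,"ax":0,"ay":0,"az":0,"claw":0.5},{"dx":0,"dy":0,"dz":1,"ax":0,"ay":0,"az":0,"claw":0.5},{"dx":0,"dy":0,"dz":1,"ax":0,"ay":0,"az":0,"claw":0.5},{"dx":0,"dy":0,"dz":1,"ax":0,"ay":0,"az":0,"claw":0.5},{"dx":0,"dy":0,"dz":1,"ax":0,"ay":0,"az":0,"claw":0.5},{"dx":0,"dy":0,"dz":0.8,"ax":0,"ay":0,"az":0,"claw":0.5}]'
python3 -m jog '[{"dx":0,"dy":0,"dz":0.5,"ax":0,"ay":0,"az":0,"claw":0.5},{"dx":-0.3,"dy":0,"dz":0,"ax":0,"ay":0,"az":0,"claw":0.5},{"dx":-0.3,"dy":0,"dz":0,"ax":0,"ay":0,"az":0,"claw":0.5},{"dx":-0.3,"dy":0,"dz":0,"ax":0,"ay":0,"az":0,"claw":0.5},{"dx":-0.3,"dy":0,"dz":0,"ax":0,"ay":0,"az":0,"claw":0.5},{"dx":-0.3,"dy":0,"dz":0,"ax":0,"ay":0,"az":0,"claw":0.5},{"dx":-0.3,"dy":0,"dz":0,"ax":0,"ay":0,"az":0,"claw":0.5},{"dx":-0.3,"dy":0,"dz":0,"ax":0,"ay":0,"az":0,"claw":0.5}]'
python3 -m jog '[{"dx":-0.3,"dy":0,"dz":0,"ax":0,"ay":0,"az":0,"claw":0.5},{"dx":-0.3,"dy":0,"dz":0,"ax":0,"ay":0,"az":0,"claw":0.5},{"dx":-0.3,"dy":0,"dz":0,"ax":0,"ay":0,"az":0,"claw":0.5},{"dx":-0.3,"dy":0,"dz":0,"ax":0,"ay":0,"az":0,"claw":0.5},{"dx":-0.3,"dy":0,"dz":0,"ax":0,"ay":0,"az":0,"claw":0.5},{"dx":-0.3,"dy":0,"dz":0,"ax":0,"ay":0,"az":0,"claw":0.5}]'
python3 - <<'E'
from h import *
grab("wrist","pics/w2.png")
E
```

```text
t: 3.73
ee_pos: [501.4, -79.5, 48.7]
ee_rot: [[-0.968, -0.25, -0.002], [-0.25, 0.968, 0.001], [0.001, 0.002, -1.0]]
contact_force: [-0.4, -0.5, -0.7]
grip_width: 43.1
grip_force: 0.0
t: 4.4
ee_pos: [554.2, -68.3, 38.3]
ee_rot: [[-0.969, -0.249, 0.0], [-0.249, 0.969, -0.0], [0.0, -0.0, -1.0]]
contact_force: [-3.0, 0.1, 1.5]
grip_width: 42.7
grip_force: 1.4
t: 4.9
ee_pos: [597.7, -57.1, 37.7]
ee_rot: [[-0.969, -0.249, -0.0], [-0.249, 0.969, 0.0], [0.0, 0.0, -1.0]]
contact_force: [-1.4, -0.4, 2.3]
grip_width: 42.7
grip_force: 1.5
```

View pics/w2.png

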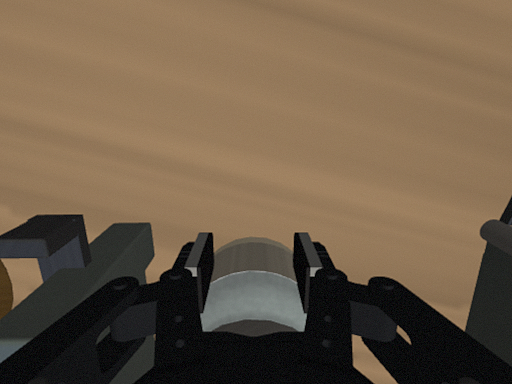

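The jar sits upright in the cradle of the fingers. I'll continue to the back wall.

```bash
python3 -m jog '[{"dx":-0.3,"dy":0,"dz":0,"ax":0,"ay":0,"az":0,"claw":0.5},{"dx":-0.3,"dy":0,"dz":0,"ax":0,"ay":0,"az":0,"claw":0.5},{"dx":-0.3,"dy":0,"dz":0,"ax":0,"ay":0,"az":0,"claw":0.5},{"dx":-0.3,"dy":0,"dz":0,"ax":0,"ay":0,"az":0,"claw":0.5},{"dx":-0.3,"dy":0,"dz":0,"ax":0,"ay":0,"az":0,"claw":0.5},{"dx":-0.3,"dy":0,"dz":0,"ax":0,"ay":0,"az":0,"claw":0.5},{"dx":-0.3,"dy":0,"dz":0,"ax":0,"ay":0,"az":0,"claw":0.5},{"dx":-0.2,"dy":0,"dz":0,"ax":0,"ay":0,"az":0,"claw":0.5}]'
python3 -m jog '[{"dx":-0.15,"dy":0,"dz":0,"ax":0,"ay":0,"az":0,"claw":0.5},{"dx":0,"dy":0,"dz":0,"ax":0,"ay":0,"az":0,"claw":0.5},{"dx":0,"dy":0,"dz":0,"ax":0,"ay":0,"az":0,"claw":0.5}]'
python3 - <<'E'
from h import *
a=grab("top","pics/top2.png")
a=a[100:310,150:330]
cv2.imwrite("pics/c2.png",cv2.resize(a,None,fx=2.85,fy=2.85,interpolation=cv2.INTER_CUBIC)) 
E
```

```text
t: 5.62
ee_pos: [653.8, -42.7, 37.7]
ee_rot: [[-0.969, -0.249, 0.001], [-0.249, 0.969, 0.0], [-0.001, -0.0, -1.0]]
contact_force: [-0.6, -0.2, -1.0]
grip_width: 42.9
grip_force: 0.6
t: 5.87
ee_pos: [656.8, -41.9, 37.8]
ee_rot: [[-0.969, -0.249, 0.001], [-0.249, 0.969, 0.0], [-0.001, -0.0, -1.0]]
contact_force: [0.2, -1.2, -0.5]
grip_width: 43.2
grip_force: 0.0
```

View pics/c2.png

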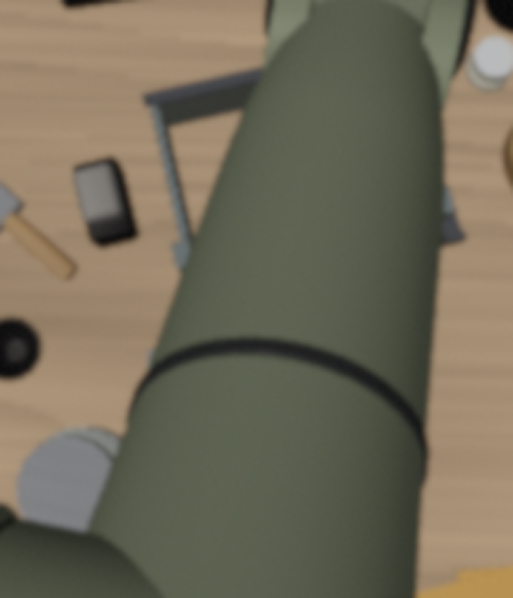

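The arm hides the jar. I'll push 8 mm more, then back out and up and look with the wrist camera.

```bash
python3 -m jog '[{"dx":-0.15,"dy":0,"dz":0,"ax":0,"ay":0,"az":0,"claw":0.5},{"dx":-0.15,"dy":0,"dz":0,"ax":0,"ay":0,"az":0,"claw":0.5},{"dx":0,"dy":0,"dz":0,"ax":0,"ay":0,"az":0,"claw":0.5}]'
python3 -m jog '[{"dx":0.3,"dy":0,"dz":0,"ax":0,"ay":0,"az":0,"claw":0.5},{"dx":0.6,"dy":0,"dz":0,"ax":0,"ay":0,"az":0,"claw":0.5},{"dx":0.8,"dy":0,"dz":0,"ax":0,"ay":0,"az":0,"claw":0.5},{"dx":0.8,"dy":0,"dz":0,"ax":0,"ay":0,"az":0,"claw":0.5},{"dx":0.6,"dy":0,"dz":-1,"ax":0,"ay":0,"az":0,"claw":0.3},{"dx":0.6,"dy":0,"dz":-1,"ax":0,"ay":0,"az":0,"claw":0},{"dx":0.6,"dy":0,"dz":-1,"ax":0,"ay":0,"az":0,"claw":0},{"dx":0.6,"dy":0,"dz":-1,"ax":0,"ay":0,"az":0,"claw":0}]' >/dev/null
python3 -m jog '[{"dx":0.5,"dy":0.5,"dz":-1,"ax":0,"ay":0,"az":0,"claw":0},{"dx":0.5,"dy":0.5,"dz":-1,"ax":0,"ay":0,"az":0,"claw":0},{"dx":0.5,"dy":0.5,"dz":-1,"ax":0,"ay":0,"az":0,"claw":0},{"dx":0.5,"dy":0.5,"dz":-1,"ax":0,"ay":0,"az":0,"claw":0},{"dx":0,"dy":0,"dz":0,"ax":0,"ay":0,"az":0,"claw":0}]'
python3 - <<'E'
from h import *
grab("wrist","pics/w3.png")
c=cal("wrist")
print([proj("wrist",p,c).round() for p in [(698,-29,85),(463,109,71)]])
E
```

```text
t: 6.17
ee_pos: [664.2, -40.1, 37.9]
ee_rot: [[-0.969, -0.249, 0.001], [-0.249, 0.969, 0.0], [-0.001, -0.0, -1.0]]
contact_force: [-0.3, -0.2, -0.7]
grip_width: 42.9
grip_force: 0.2
t: 7.25
ee_pos: [483.5, -33.8, 242.4]
ee_rot: [[-0.968, -0.25, 0.006], [-0.25, 0.968, -0.001], [-0.005, -0.002, -1.0]]
contact_force: [1.2, 0.2, -0.1]
grip_width: 0.1
grip_force: 0.0
[array([215., 345.]), array([390., 190.])]
```

View pics/w3.png

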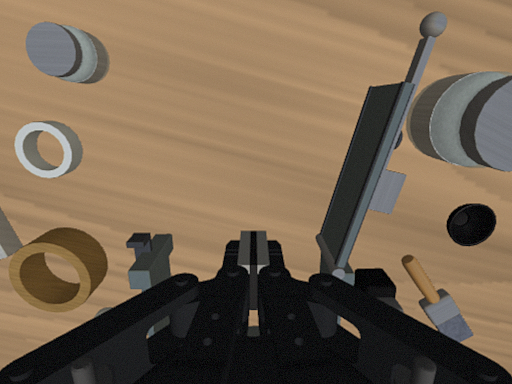

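The jar is hidden behind the gripper here; the gate and plate are visible and unmoved. Next I'll work out the path at the thumb plate.

```bash
cat > plan.py <<'E'
from h import *
yaw=.25;O=np.array([588.,-21]);R2=np.array([[np.cos(yaw),-np.sin(yaw)],[np.sin(yaw),np.cos(yaw)]])
def tgt(t,r=95,extra=0):
    d=4+11*abs(np.cos(t))+14.5*abs(np.sin(t))+extra
    return np.array([0,105])+r*np.array([-np.sin(t),-np.cos(t)])+d*np.array([-np.cos(t),np.sin(t)])
def bay(p): return R2.T@(np.array(p[:2])-O)
def path(ts,p):
    for t,e in ts:
        q=tgt(t,extra=e); d=(q-p)/25; print(round(t,2),"dx %.2f dy %.2f"%(-d[0],d[1])); p=q
E
python3 - <<'E'
from plan import *
p=bay(telemetry.observe()["ee_pos"]);print(p)
path([(1.79,12),(1.79,0)]+[(x,0) for x in np.arange(1.7,0.15,-.1)],p)
E
```

```text
[-103.78774284   12.74753386]
1.79 dx -0.73 dy 5.79
1.79 dx 0.10 dy -0.47
1.7 dx 0.14 dy -0.35
1.6 dx 0.11 dy -0.41
1.5 dx 0.07 dy -0.36
1.4 dx 0.04 dy -0.35
1.3 dx 0.00 dy -0.36
1.2 dx -0.03 dy -0.36
1.1 dx -0.07 dy -0.37
1.0 dx -0.11 dy -0.37
0.9 dx -0.15 dy -0.36
0.8 dx -0.19 dy -0.35
0.7 dx -0.23 dy -0.33
0.6 dx -0.27 dy -0.31
0.5 dx -0.30 dy -0.28
0.4 dx -0.34 dy -0.25
0.3 dx -0.37 dy -0.22
0.2 dx -0.39 dy -0.18
```

```bash
python3 -m jog '[{"dx":-0.1,"dy":1,"dz":0,"ax":0,"ay":0,"az":0,"claw":0},{"dx":-0.1,"dy":1,"dz":0,"ax":0,"ay":0,"az":0,"claw":0},{"dx":-0.1,"dy":1,"dz":0,"ax":0,"ay":0,"az":0,"claw":0},{"dx":-0.1,"dy":1,"dz":0,"ax":0,"ay":0,"az":0,"claw":0},{"dx":-0.1,"dy":1,"dz":0,"ax":0,"ay":0,"az":0,"claw":0},{"dx":-0.23,"dy":0.8,"dz":0,"ax":0,"ay":0,"az":0,"claw":0},{"dx":0,"dy":0,"dz":0,"ax":0,"ay":0,"az":0,"claw":0}]'
python3 - <<'E'
from plan import *
a=grab("top","pics/top3.png")[100:310,150:330]
a=cv2.resize(a,None,fx=2.85,fy=2.85,interpolation=cv2.INTER_CUBIC)
w=grab("wrist","pics/w4.png"); cv2.imwrite("pics/m4.png",np.hstack([cv2.resize(a,(330,384)),w[:,60:500]]))
p=telemetry.observe()["ee_pos"];print(p,bay(p),tgt(1.79,extra=12))
E
```

```text
t: 7.88
ee_pos: [465.3, 112.9, 236.7]
ee_rot: [[-0.968, -0.252, -0.001], [-0.252, 0.968, 0.001], [0.0, 0.001, -1.0]]
contact_force: [0.4, -0.1, -1.0]
grip_width: -0.4
grip_force: 0.0
[465.52797183 110.51331885 236.84717618] [-86.12775362 157.72495292] [-85.64974747 157.424213  ]
```

View pics/m4.png

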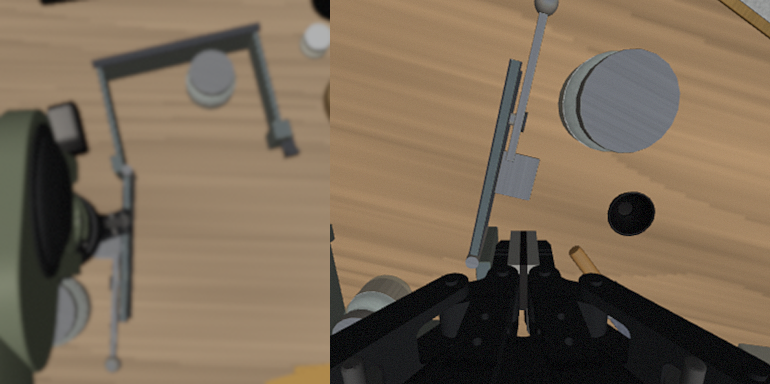

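The jar stands upright at the back wall (lid at montage (211,73)). The wrist part shows the plate centred at (248,176) px, the hinge cap at (202,262) and the gate end at (245,62).

```bash
python3 - <<'E'
from plan import *
j=ray("top",*c2p(211/330*513,73/384*598),85); print("jar",bay(j))
c=cal("wrist")
for k,u,v,z in [("plate",248,176,71.5),("hk",202,262,96),("gend",245,62,95)]:
    p=ray("wrist",u,v,z,c);print(k,p.round(1),bay(p).round(1))
print(np.array([0,105])+95*np.array([-np.sin(1.79),-np.cos(1.79)])+25*np.array([-np.cos(1.79),np.sin(1.79)]))
E
```

```text
jar [106.8477348  -35.74435106]
plate [465.2 103.9  71.5] [-88.  151.4]
hk [560.8  79.   96. ] [ -1.7 103.6]
gend [363.   75.9  95. ] [-194.   149.5]
[-87.29042707 150.05975301]
```

Jar at x = 107 mm, and the estimates agree. I'll descend and swing the gate.

```bash
python3 -m jog '[{"dx":0,"dy":0,"dz":1,"ax":0,"ay":0,"az":0,"claw":0},{"dx":0,"dy":0,"dz":1,"ax":0,"ay":0,"az":0,"claw":0},{"dx":0,"dy":0,"dz":1,"ax":0,"ay":0,"az":0,"claw":0},{"dx":0,"dy":0,"dz":1,"ax":0,"ay":0,"az":0,"claw":0},{"dx":0,"dy":0,"dz":1,"ax":0,"ay":0,"az":0,"claw":0},{"dx":0,"dy":0,"dz":0.6,"ax":0,"ay":0,"az":0,"claw":0},{"dx":0,"dy":0,"dz":0,"ax":0,"ay":0,"az":0,"claw":0}]'
python3 -m jog '[{"dx":0.1,"dy":-0.47,"dz":0,"ax":0,"ay":0,"az":0,"claw":0},{"dx":0.14,"dy":-0.35,"dz":0,"ax":0,"ay":0,"az":0,"claw":0},{"dx":0.11,"dy":-0.41,"dz":0,"ax":0,"ay":0,"az":0,"claw":0},{"dx":0.07,"dy":-0.36,"dz":0,"ax":0,"ay":0,"az":0,"claw":0},{"dx":0.04,"dy":-0.35,"dz":0,"ax":0,"ay":0,"az":0,"claw":0},{"dx":0,"dy":-0.36,"dz":0,"ax":0,"ay":0,"az":0,"claw":0},{"dx":-0.03,"dy":-0.36,"dz":0,"ax":0,"ay":0,"az":0,"claw":0},{"dx":-0.07,"dy":-0.37,"dz":0,"ax":0,"ay":0,"az":0,"claw":0}]'
python3 - <<'E'
from plan import *
s=telemetry.observe();p=bay(s["ee_pos"]);print(p,tgt(1.1))
E
```

```text
t: 8.57
ee_pos: [463.2, 108.8, 94.4]
ee_rot: [[-0.969, -0.247, -0.006], [-0.247, 0.969, -0.001], [0.006, 0.001, -1.0]]
contact_force: [-0.9, 0.2, 0.0]
grip_width: 0.1
grip_force: 0.0
t: 9.23
ee_pos: [476.1, 33.9, 98.0]
ee_rot: [[-0.969, -0.248, 0.0], [-0.248, 0.969, 0.0], [-0.0, 0.0, -1.0]]
contact_force: [0.3, 2.0, 1.3]
grip_width: -0.1
grip_force: 0.7
[-94.85355051  80.85027893] [-94.60392647  81.43656123]
```

```bash
python3 -m jog '[{"dx":-0.11,"dy":-0.37,"dz":0.1,"ax":0,"ay":0,"az":0,"claw":0},{"dx":-0.15,"dy":-0.36,"dz":0.1,"ax":0,"ay":0,"az":0,"claw":0},{"dx":-0.19,"dy":-0.35,"dz":0,"ax":0,"ay":0,"az":0,"claw":0},{"dx":-0.23,"dy":-0.33,"dz":0,"ax":0,"ay":0,"az":0,"claw":0},{"dx":-0.27,"dy":-0.31,"dz":0,"ax":0,"ay":0,"az":0,"claw":0},{"dx":-0.3,"dy":-0.28,"dz":0,"ax":0,"ay":0,"az":0,"claw":0},{"dx":-0.34,"dy":-0.25,"dz":0,"ax":0,"ay":0,"az":0,"claw":0},{"dx":-0.3,"dy":-0.2,"dz":0,"ax":0,"ay":0,"az":0,"claw":0}]'
python3 - <<'E'
from plan import *
s=telemetry.observe();p=bay(s["ee_pos"]);print(p,tgt(.3),tgt(.2),tgt(0))
grab("wrist","pics/w5.png")
E
```

```text
t: 9.9
ee_pos: [538.1, -13.5, 92.8]
ee_rot: [[-0.969, -0.248, 0.0], [-0.248, 0.969, -0.0], [-0.0, -0.001, -1.0]]
contact_force: [-1.1, 0.9, 0.0]
grip_width: 0.3
grip_force: 0.5
[-46.48064869  19.57990501] [-46.0287694   19.79696476] [-36.18297119  15.4024611 ] [-15.  10.]
```

View pics/w5.png

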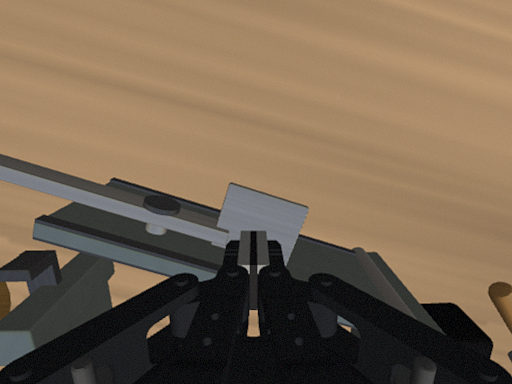

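The gate is at about 0.3 rad with the closed fingers over the plate (260,215) and against the panel. I'll press the plate.

```bash
python3 -m jog '[{"dx":0,"dy":0,"dz":0.4,"ax":0,"ay":0,"az":0,"claw":0},{"dx":0,"dy":0,"dz":0.3,"ax":0,"ay":0,"az":0,"claw":0},{"dx":0,"dy":0,"dz":0.3,"ax":0,"ay":0,"az":0,"claw":0},{"dx":0,"dy":0,"dz":0,"ax":0,"ay":0,"az":0,"claw":0},{"dx":0,"dy":0,"dz":0,"ax":0,"ay":0,"az":0,"claw":0}]'
python3 - <<'E'
from plan import *
s=telemetry.observe();p=bay(s["ee_pos"]);print(p)
path([(x,0) for x in (.25,.2,.15,.1,.05,0)],p)
E
```

```text
t: 10.37
ee_pos: [535.4, -12.3, 66.8]
ee_rot: [[-0.969, -0.249, -0.003], [-0.249, 0.969, 0.001], [0.002, 0.002, -1.0]]
contact_force: [-0.8, 1.4, 1.2]
grip_width: 0.0
grip_force: 0.7
[-48.79388274  21.47015517]
0.25 dx -0.30 dy -0.16
0.2 dx -0.20 dy -0.08
0.15 dx -0.21 dy -0.07
0.1 dx -0.21 dy -0.06
0.05 dx -0.21 dy -0.05
0 dx -0.22 dy -0.04
```

```bash
python3 -m jog '[{"dx":-0.3,"dy":-0.16,"dz":0,"ax":0,"ay":0,"az":0,"claw":0},{"dx":-0.2,"dy":-0.08,"dz":0,"ax":0,"ay":0,"az":0,"claw":0},{"dx":-0.21,"dy":-0.07,"dz":0,"ax":0,"ay":0,"az":0,"claw":0},{"dx":-0.21,"dy":-0.06,"dz":0,"ax":0,"ay":0,"az":0,"claw":0},{"dx":-0.21,"dy":-0.05,"dz":0,"ax":0,"ay":0,"az":0,"claw":0},{"dx":-0.2,"dy":-0.04,"dz":0,"ax":0,"ay":0,"az":0,"claw":0},{"dx":0,"dy":0,"dz":0,"ax":0,"ay":0,"az":0,"claw":0}]'
python3 - <<'E'
from plan import *
s=telemetry.observe();print(bay(s["ee_pos"]))
grab("wrist","pics/w6.png")
E
```

```text
t: 10.95
ee_pos: [570.1, -16.1, 67.3]
ee_rot: [[-0.969, -0.249, -0.005], [-0.249, 0.969, -0.001], [0.005, 0.0, -1.0]]
contact_force: [-7.2, -1.8, 4.2]
grip_width: -0.0
grip_force: 0.7
[-16.12966375   9.20451572]
```

View pics/w6.png

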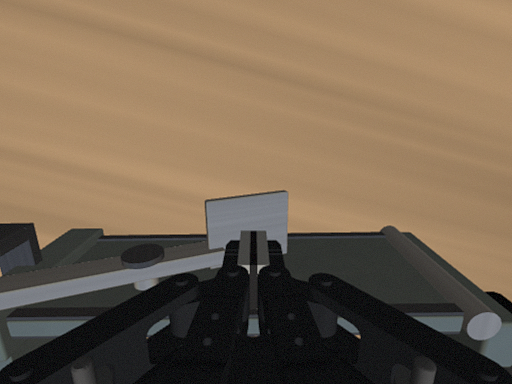

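The gate looks square with the mouth and the bar is raised. I'll press a little more against the stop, then lift.

```bash
python3 -m jog '[{"dx":-0.1,"dy":0,"dz":0,"ax":0,"ay":0,"az":0,"claw":0},{"dx":0,"dy":0,"dz":0,"ax":0,"ay":0,"az":0,"claw":0},{"dx":0,"dy":0,"dz":0,"ax":0,"ay":0,"az":0,"claw":0}]'
python3 -m jog '[{"dx":0,"dy":0,"dz":-0.3,"ax":0,"ay":0,"az":0,"claw":0},{"dx":0,"dy":0,"dz":-0.3,"ax":0,"ay":0,"az":0,"claw":0},{"dx":0,"dy":0,"dz":-0.3,"ax":0,"ay":0,"az":0,"claw":0},{"dx":0,"dy":0,"dz":-0.1,"ax":0,"ay":0,"az":0,"claw":0},{"dx":0,"dy":0,"dz":0,"ax":0,"ay":0,"az":0,"claw":0},{"dx":0.3,"dy":0,"dz":-0.5,"ax":0,"ay":0,"az":0,"claw":0},{"dx":0.8,"dy":0,"dz":-1,"ax":0,"ay":0,"az":0,"claw":0},{"dx":1,"dy":0,"dz":-1,"ax":0,"ay":0,"az":0,"claw":0}]'
python3 -m jog '[{"dx":1,"dy":0.3,"dz":-1,"ax":0,"ay":0,"az":0,"claw":0},{"dx":1,"dy":0.3,"dz":-1,"ax":0,"ay":0,"az":0,"claw":0},{"dx":1,"dy":1,"dz":-1,"ax":0,"ay":0,"az":0,"claw":0},{"dx":1,"dy":1,"dz":-1,"ax":0,"ay":0,"az":0,"claw":0},{"dx":0.5,"dy":1,"dz":0,"ax":0,"ay":0,"az":0,"claw":0},{"dx":0,"dy":1,"dz":0,"ax":0,"ay":0,"az":0,"claw":0},{"dx":0,"dy":1,"dz":0,"ax":0,"ay":0,"az":0,"claw":0},{"dx":0,"dy":0,"dz":0,"ax":0,"ay":0,"az":0,"claw":0}]'
python3 - <<'E'
from plan import *
a=grab("top","pics/top7.png")[100:310,150:330]
a=cv2.resize(a,None,fx=2.85,fy=2.85,interpolation=cv2.INTER_CUBIC)
w=grab("wrist","pics/w7.png");cv2.imwrite("pics/m7.png",np.hstack([cv2.resize(a,(330,384)),w[:,:470]]))
E
```

```text
t: 11.25
ee_pos: [570.0, -16.1, 67.2]
ee_rot: [[-0.969, -0.248, -0.009], [-0.248, 0.969, -0.003], [0.009, -0.001, -1.0]]
contact_force: [-11.8, -3.8, 9.9]
grip_width: -0.1
grip_force: 0.7
t: 11.92
ee_pos: [524.0, -28.3, 155.3]
ee_rot: [[-0.968, -0.249, -0.0], [-0.249, 0.968, -0.0], [0.0, -0.0, -1.0]]
contact_force: [0.5, -0.6, 1.2]
grip_width: -0.4
grip_force: 0.0
t: 12.58
ee_pos: [381.3, 80.8, 254.2]
ee_rot: [[-0.968, -0.253, 0.002], [-0.253, 0.968, 0.001], [-0.002, 0.001, -1.0]]
contact_force: [-0.1, -0.7, 0.2]
grip_width: 0.3
grip_force: 0.0
```

View pics/m7.png

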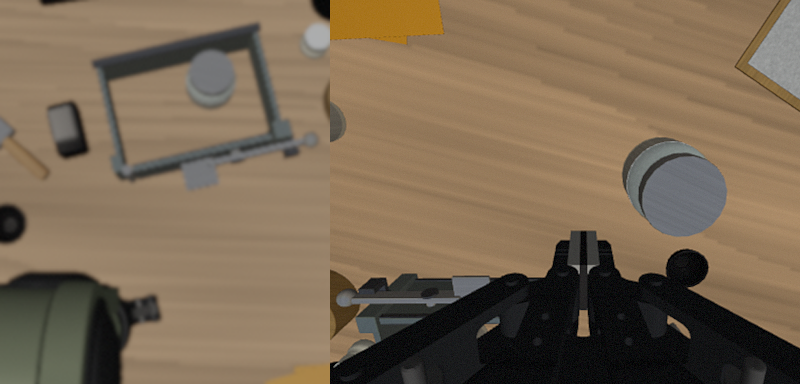

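The gate is shut, with the bar running past the latch post and the catch in front of it. The ball is at montage (311,139) in the top view and px (15,298) in the wrist view. I'll triangulate its height to confirm it dropped.

```bash
python3 - <<'E'
from plan import *
u=c2p(311/330*513,139/384*598);c1=cal("top");c2=cal("wrist")
for z in (68,92):
    a=ray("top",*u,z,c1);b=ray("wrist",15,298,z,c2);print(z,bay(a).round(1),bay(b).round(1))
P=[c[0]@np.c_[c[1],c[2]] for c in (c1,c2)]
X=cv2.triangulatePoints(P[0],P[1],np.array(u),np.array([15.,298.])).ravel();X=X[:3]/X[3];print(X.round(1),bay(X).round(1))
j=ray("top",*c2p(211/330*513,73/384*598),85); print("jar",bay(j))
E
```

```text
68 [ -11.2 -151.6] [ -10.5 -156. ]
92 [ -14.6 -146.4] [ -28.6 -133. ]
[ 613.3 -170.6   72.3] [ -12.5 -151.3]
jar [106.8477348  -35.74435106]
```

The ball is at z ≈ 68–72 mm and bay (-12,-151), so the bar is down behind the catch with the gate shut. The jar is at x ≈ 107 mm. Handing in.

```bash
python3 -c "
from station import order
print(order.sign_off())"
```

```text
the job is handed in; nothing more can be done
None
```

The job is handed in: by my camera measurements the jar stands upright about 107 mm in from the mouth, the gate is shut with the latch bar down behind its catch, and I saw no bystander moved. The sign-off returned no verdict.

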